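# Tip the crate back and slide the flat bar under it

### The arm

A 7-joint arm with a two-finger parallel gripper is mounted at the origin on a cart in front of the work surface, level with it; the furniture and walls round the work are solid. World frame = base frame: x ahead of the robot, y to its left, z up, the work surface at z = 0. Lengths are in m, angles in degrees, forces in N, time in s.
With the tool pointing down it reaches from about 0.425 to 0.975 m from the base axis. Payload 16.7 kg.
Tool frame: the origin (TCP) lies on the mounting face of the last link; the fingertips stand 173 mm ahead of it and the grasp point (between the pads) lies 155 mm ahead of it; z points along the fingers, y is the line along which they close (so a half turn about z gives the same grasp; the last joint's range is limited). The gripper opens to 85 mm and grips with 20 to 120 N. Pads are 22 mm wide; open, the fingers measure 114 mm over their backs; the gripper's body (76 mm by 85 mm) begins 54 mm behind the grasp point. The pads swing forward as they close: fully open they stand 13 mm farther back than shut.
Start: joints at [-73.31, 24.414, 4.234, 92.017, -1.954, 63.644, -3.845], TCP at [0.288, 0.61, 0.405] pointing down, gripper open.
Joint ranges: [-163.25, 163.25], [-28.42, 122.38], [-70.27, 78.77], [12.13, 141.07], [-58.53, 238.53], [9.26, 117.41], [-156.51, 156.51]. Speed limits (degrees/s): [108.29, 108.29, 136.94, 136.94, 172.46, 172.46, 172.46].

### API

Orientations are given as a 3x3 rotation matrix whose columns are the frame's x, y, z axes.
In Python, from station import robot gives the robot as it stands.
- The arm moves only by the tool carry_out, never from a script. Its argument "plan" is a list of rows, each a list of 3 entries, a list of its own where there are three numbers: the shift along the tool's x, y, z in cm, then the turn, a rotation vector about the tool's x, y, z in degrees, then the finger opening in cm, from 0 to 8.54. A call has 1 to 12 rows; each row shifts and turns the commanded pose from where the row before left it, along the tool's axes as they then stand; what a row does not reach is not made up. A row lasts 1/12 s, in which the tool goes at most 41.7 mm and 7.16 degrees, less where a joint would pass 70% of its speed; a pose out of reach is approached as far as the arm can. A call is refused whole if a number of a shift passes 4.17 or a number of a turn 7.16, either way. A call with a gripper value outside its range is refused whole. The fingers move at their own pace and stop on an object; "force" is the grip in N (left out, the last holds). Time passes only in rows, so rows that do not move let the fingers close. It gives the time, the measured TCP pose, the force, the opening and the grip force at its end, in the units of the state.
- robot.sense(): the state, without advancing time (a new reading comes with each control period).
- robot.read_camera(name): name is "scene" or "side" or "wrist"; returns the picture (480x640x3 uint8, red, green, blue); there is no depth.
- robot.camera_model(name): a dict with "intrinsics" (3x3 intrinsics, pixels), "R" (3x3) and "t" (3): a world point X has camera coordinates R X + t; the wrist camera has in their place "T_tool_cam" (4x4, takes a point from camera to tool coordinates, whose origin is the TCP and whose axes are the flange's). Camera axes: x right, y down, z forward; pixel columns grow to the right and rows downward; lengths in m; the calibration is good to about 2 mm. A picture is of the moment at which its call begins: read the wrist's pose just before it. camera_model takes no time and is no camera call.
- robot.finish_job(): hands the job in; it is judged then, once.
Trained networks look in the newest picture that a camera, given by its name, has taken for a name from the list of things; names that differ only in an ending like _2 or _b are one class to them, and where a whole thing is asked for, a point or a joint stands for the part that bears it (a point fixed in the world has none). Each returns a list of dicts, best first, with "confidence" (0 to 1); they miss things now and then, are a little off and sometimes report something else, mostly with a low value. They report only what shows in the picture. A call takes as long as a camera call.
- robot.boxes_of(camera, query): "position" ([column, row] in pixels, amid what is visible of it).
The state is a dict: "time": time; "joints": joint angles; "dq": joint speeds; "joint_efforts": joint torques, N m; "tcp_pos": TCP position; "tool_rot": TCP orientation; "ft_force": force on the tool from outside, world axes, zero at the start; "moment": the same for the moment, N m; "opening": finger opening in m; "finger_force": force on a finger pad.
Only numpy, scipy, OpenCV 4.12 (cv2) and the standard library are available. Lean on these libraries where they do the work, as an engineer would, in place of code of your own. Each camera call takes 0.05 s, during which the arm holds its last target. There are 200 camera calls.

### The job

Tip the little wooden crate back onto its rear bottom edge until it leans on the rail of the steel rest behind it and stays there by itself. Then take the short plain flat steel bar (not the chisel or the spanner) and slide it, flat on the bench and end first, straight in under the middle of the crate's raised front, so that at least 20 mm of it lies under the crate. Leave the crate leaning and the bar lying there, ready for levering.

Things in the scene. Friction and masses are not known exactly. Their poses are not given: they have to be found in the camera images.
- crate_center (a point): centre of the battened wooden crate, 60 deep (x) x 90 wide (y) x 170 mm tall (z), 0.6 kg; upright, its back 2-6 mm from the rest's toe strip; x points back. Push the front face in the middle, 130-150 mm up, toward the rest (2 N): past 19 deg it falls on by itself and leans at 37 deg, front bottom edge then 36 mm up and 55 mm in front of the toe strip (room for 35 mm of bar)
- blade_center (a point): centre (half-way up) of the loose plain flat steel bar, 160 mm long (x) x 32 wide (y) x 8 thick (z), 0.28 kg, both ends alike. Lies flat on the bench inside the square-tube frame (25 mm high) on the right, in one of three places beside a cold chisel and a spanner of like length
- rest: dark steel tipping rest fixed behind the crate. Origin: on the bench, middle of its toe strip's front face, where the crate's rear edge pivots; x points back, away from the crate, z up. Toe strip 6 mm high, 126 wide. Round rail along y, 16 mm thick, 132 long, axis 61 mm behind the origin and 80 mm up; uprights 95 mm high, end 70 mm behind the origin

How it is judged (in metres and radians):
On the way:
1. the crate leans back by itself against the rest, tipped 25 to 45 degrees, not touched by the robot (angle between crate_center's own z axis and vertical between 0.44 and 0.79 rad and contact force between crate and the fingers below 0.1 N and contact force between crate and rest above 0.2 N), for 0.2 s.
At the end, for the whole second after the job is handed in: Crate leaning on the rest, tipped 25-45 deg, square to it within 15 deg. Bar flat on the bench, within 15 deg of the rest's x axis, its centre within 35 mm sideways of the rest's middle and 50-119 mm in front of the toe strip (15 mm or more under the crate). All at rest (angle between crate_center's own z axis and vertical between 0.44 and 0.79 rad and x of crate_center in the frame of rest between -0.02 and 0.06 m and angle between the y axis of crate_center and the y axis of rest, either way round below 0.26 rad and contact force between crate and rest above 0.2 N and x of blade_center in the frame of rest between -0.119 and -0.05 m and y of blade_center in the frame of rest between -0.035 and 0.035 m and angle between the x axis of blade_center and the x axis of rest, either way round below 0.26 rad and angle between blade_center's own z axis and vertical below 0.1 rad and height (world z) of blade_center below 0.012 m and linear speed of each of crate, flat_blade below 0.02 m/s); the robot touches nothing.
It also fails if it takes over 56 s, if anything falls off the work surface, if the arm or the gripper's body presses on something with over 40 N, if the wrist force passes 120 N, or if a joint passes its speed limit or range.

## Working session

There is one attempt and no reset: what is moved stays moved. The work goes in short steps, Python scripts to look and compute and a tool call to move; the robot and the scene stay as the last step left them, time stands still between calls to the robot, and variables do not carry over. Pictures are saved under pics/ and viewed, at most 12 in all, crops included, and the job is handed in when it is done.

Besides the shell and the picture viewer there is one more tool, called after ">>>" as a command line: name --argument value ..., lists and objects as JSON in quotes. carry_out: Moves the arm, as the interface text tells. Its arguments: {"type":"object","properties":{"plan":{"type":"array","items":{"type":"array"}},"force":{"type":"number"}},"required":["plan"]}

```bash
mkdir -p pics; ls
cat > h.py <<'E'
import numpy as np, cv2
from station import robot
def snap(n,f):
    im=robot.read_camera(n); cv2.imwrite('pics/'+f,im[:,:,::-1]); return im
def cam(n):
    m=robot.camera_model(n);K=np.array(m["intrinsics"])
    if n=="wrist":
        s=robot.sense();T=np.array(m["T_tool_cam"]);Rt=np.array(s["tool_rot"])
        Rwc=Rt@T[:3,:3];c=Rt@T[:3,3]+np.array(s["tcp_pos"]);R=Rwc.T;return K,R,-R@c
    return K,np.array(m["R"]),np.array(m["t"])
def p2w(n,px,z):
    K,R,t=cam(n);d=R.T@np.linalg.solve(K,[px[0],px[1],1]);c=-R.T@t
    return c+d*(z-c[2])/d[2]
def proj(n,X):
    K,R,t=cam(n);p=K@(R@np.array(X)+t);return p[:2]/p[2]
E
python3 - <<'E'
from h import *
np.set_printoptions(precision=4,suppress=True)
print(robot.sense())
a=snap("scene","s0.png");b=snap("side","d0.png")
for c in("scene","side"):
    K,R,t=cam(c);print(c,-R.T@t,R[2],K[0,0])
    for q in("crate_center","blade_center","rest"):print(c,q,robot.boxes_of(c,q))
E
```

```text
pics
{'time': 0.0, 'joints': array([-73.3091,  24.4508,   4.2323,  92.0523,  -1.9538,  63.6434,
        -3.8468]), 'dq': array([-0.0536, -0.0604, -0.0011, -0.0215,  0.0634,  0.0794,  0.0649]), 'joint_efforts': array([ -0.0009, -94.9804,   3.7601, -46.3547,   0.019 ,   0.0095,
         0.    ]), 'tcp_pos': array([0.2879, 0.6103, 0.404 ]), 'tool_rot': array([[-0.9044,  0.4268, -0.0005],
       [ 0.4268,  0.9044, -0.0012],
       [-0.0001, -0.0013, -1.    ]]), 'ft_force': array([ 0.4323, -0.4768, -0.0769]), 'moment': array([-0.0176, -0.0089,  0.0095]), 'finger_force': 0.0, 'opening': 0.0854565014670455}
scene [ 1.1467 -0.7099  0.5634] [-0.626   0.5795 -0.5218] 552.7980332438125
scene crate_center [{'position': [440.7, 179.8], 'confidence': 0.62}]
scene blade_center [{'position': [164.7, 313.9], 'confidence': 0.79}]
scene rest [{'position': [467.5, 221.1], 'confidence': 0.68}]
side [ 0.2407 -0.9718  0.7058] [ 0.2812  0.768  -0.5755] 464.20375032384675
side crate_center [{'position': [301.6, 175.8], 'confidence': 0.79}]
side blade_center [{'position': [338.7, 355.2], 'confidence': 0.8}]
side rest [{'position': [333.7, 187.3], 'confidence': 0.84}]
```

View pics/s0.png

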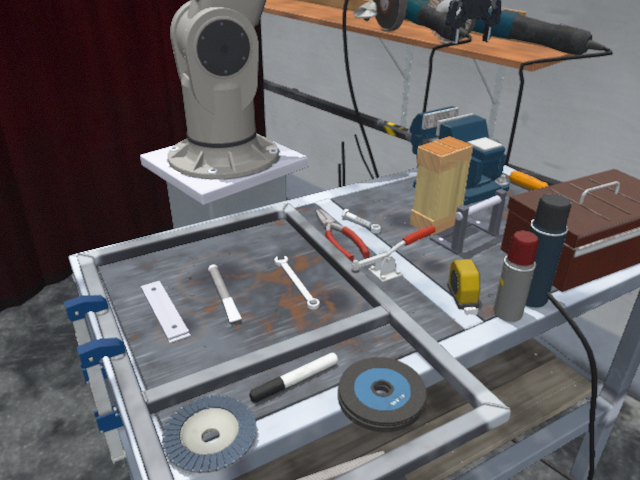

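View pics/d0.png

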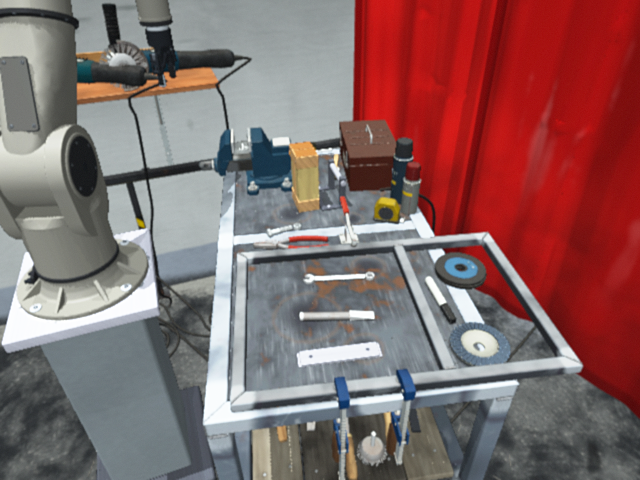

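Run:
```python
from h import *
for c,q in(("scene",[(164.7,313.9,.004),(440.7,179.8,.085)]),("side",[(338.7,355.2,.004),(301.6,175.8,.085)])):
    for u,v,z in q: print(c,p2w(c,(u,v),z).round(3))
```

```text
scene [ 0.479 -0.43   0.004]
scene [0.566 0.149 0.085]
side [ 0.465 -0.429  0.004]
side [0.578 0.132 0.085]
```

The scene camera shows the crate around (440,185), with the rest right behind it. The bar is the leftmost tool, a plain plate with two dots at (165,312), lying between the frame sides. In the side view the bar is at (338,355) and the crate at (305,175). A red-handled clamp stands near the rest, and pliers lie in front of the crate. I'll rise, turn and move over the crate for a close look.

>>> carry_out --plan '[[[0,0,-2.5],[0,0,-6.3],8.5],[[0,0,-2.5],[0,0,-6.3],8.5],[[0,0,-2.5],[0,0,-6.3],8.5],[[0,0,-2.5],[0,0,-6.3],8.5]]'

```text
time: 0.73
tcp_pos: [0.288, 0.6103, 0.5059]
tool_rot: [[-1.0, -0.004, 0.0], [-0.004, 1.0, -0.0], [-0.0, -0.0, -1.0]]
ft_force: [0.5, -0.5, 0.1]
opening: 0.0852
finger_force: 0.0
```

>>> carry_out --plan '[[[-1.2,-3.8,0],[0,0,0],8.5],[[-1.2,-3.8,0],[0,0,0],8.5],[[-1.2,-3.8,0],[0,0,0],8.5],[[-1.2,-3.8,0],[0,0,0],8.5],[[-1.2,-3.8,0],[0,0,0],8.5],[[-1.2,-3.8,0],[0,0,0],8.5],[[-1.2,-3.8,0],[0,0,0],8.5],[[-1.2,-3.8,0],[0,0,0],8.5],[[-1.2,-3.8,0],[0,0,0],8.5],[[-1.2,-3.8,0],[0,0,0],8.5],[[-1.2,-3.8,0],[0,0,0],8.5],[[0,0,0],[0,0,0],8.5]]'

```text
time: 1.73
tcp_pos: [0.4214, 0.1853, 0.5053]
tool_rot: [[-1.0, 0.009, 0.001], [0.009, 1.0, -0.0], [-0.001, -0.0, -1.0]]
ft_force: [0.1, -0.5, -0.5]
opening: 0.0849
finger_force: 0.0
```

Run:
```python
from h import *
np.set_printoptions(precision=3,suppress=True)
s=robot.sense();print(s["time"],s["tcp_pos"],s["tool_rot"],s["joints"])
print(robot.camera_model("wrist"))
snap("wrist","w0.png")
for q in("crate_center","rest"):print(robot.boxes_of("wrist",q))
```

```text
1.7333 [0.421 0.185 0.505] [[-1.     0.009  0.001]
 [ 0.009  1.    -0.   ]
 [-0.001 -0.    -1.   ]] [-46.456  -1.725  14.432 111.391   0.498  70.233  57.286]
{'intrinsics': array([[382.713,   0.   , 320.876],
       [  0.   , 382.713, 237.999],
       [  0.   ,   0.   ,   1.   ]]), 'T_tool_cam': array([[ 0.   , -0.951, -0.308,  0.08 ],
       [ 1.   ,  0.   ,  0.   , -0.001],
       [-0.   , -0.308,  0.951,  0.031],
       [ 0.   ,  0.   ,  0.   ,  1.   ]])}
[{'position': [265.2, 347.7], 'confidence': 0.69}]
[{'position': [315.6, 371.7], 'confidence': 0.72}]
```

View pics/w0.png

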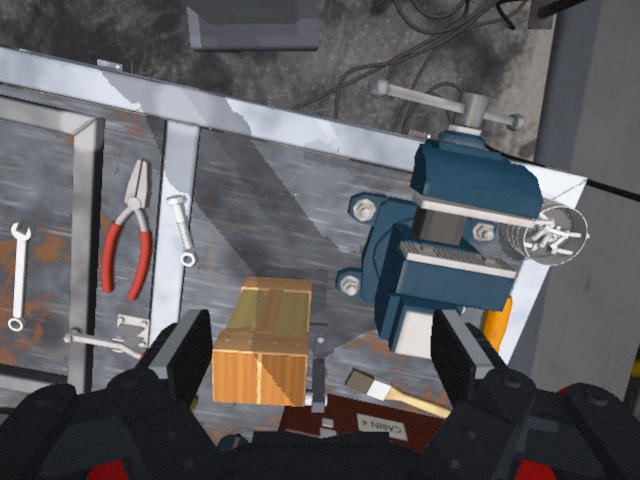

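The wrist view is seen from above with image down = +x. The crate's top face has corners at about (216,348), (308,350), (306,404) and (214,402). Its front bottom edge runs from (243,279) to (311,281). One rest upright shows at (319,370). The vise is clear, on the +y side.

Run:
```python
from h import *
np.set_printoptions(precision=4,suppress=True)
for px in[(216,348),(308,350),(306,404),(214,402)]:print(p2w("wrist",px,.17))
for px in[(243,279),(311,281)]:print(p2w("wrist",px,.0))
print('upright',p2w("wrist",(319,405),.095),p2w("wrist",(319,352),.095))
im=robot.read_camera("scene");cv2.imwrite('pics/s1.png',cv2.resize(im[120:300,360:560],(800,720))[:600,:,::-1])
im=robot.read_camera("wrist");cv2.imwrite('pics/w1.png',cv2.resize(im[260:440,190:390],(666,600))[:,:,::-1])
```

```text
[0.5451 0.0943 0.17  ]
[0.5474 0.179  0.17  ]
[0.6085 0.1764 0.17  ]
[0.6059 0.0871 0.17  ]
[0.5518 0.086  0.    ]
[0.555  0.1777 0.    ]
upright [0.6762 0.1885 0.095 ] [0.6013 0.1888 0.095 ]
```

View pics/w1.png

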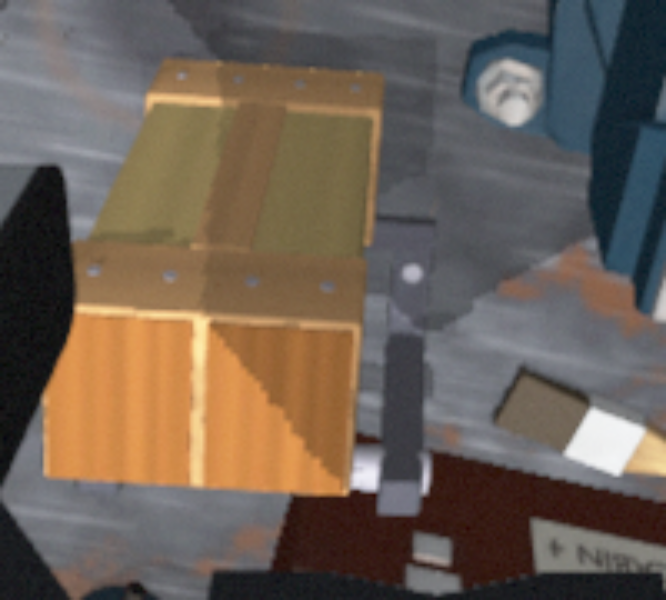

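View pics/s1.png

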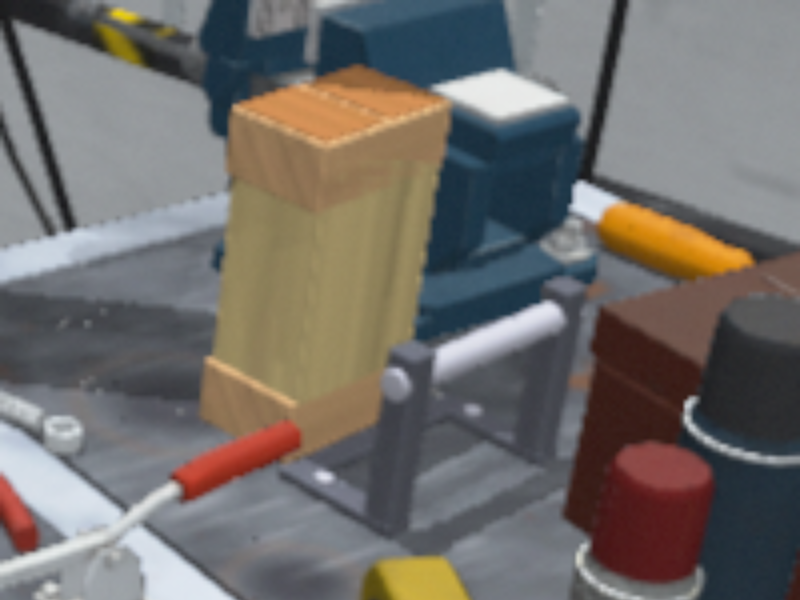

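The close views show the rail running between the uprights, with its ends at scene crop (397,382) and (553,316). The crate's top corners are at wrist crop (75,307), (362,322), (348,493) and (45,475).

Run:
```python
from h import *
np.set_printoptions(precision=4,suppress=True)
w=lambda u,v:(190+u/3.33,260+v/3.333)
A=[p2w("wrist",w(*p),.17) for p in[(75,307),(362,322),(348,493),(45,475)]];print(np.array(A),np.mean(A,0))
d=A[1]-A[0];print('yaw',np.degrees(np.arctan2(-d[0],d[1])),np.linalg.norm(d));d=A[2]-A[3];print(np.degrees(np.arctan2(-d[0],d[1])),np.linalg.norm(d))
B=[p2w("wrist",w(*p),0) for p in[(165,60),(383,72)]];print(B)
# rest front plate edge (crop) & upright
print('plate front right',p2w("wrist",w(435,218),.006),'upright back',p2w("wrist",w(400,515),.095),'front',p2w("wrist",w(405,335),.095))
C=[p2w("scene",(360+u/4,120+v/4),.08) for u,v in[(397,382),(553,316)]]
d=C[1]-C[0];print(C,np.linalg.norm(d),np.degrees(np.arctan2(-d[0],d[1])))
yaw=np.arctan2(-d[0],d[1]);m=(C[0]+C[1])/2
print('rest origin from rail',m-[.061*np.cos(yaw),.061*np.sin(yaw),0])
print('scene crate top',[p2w("scene",(360+u/4,120+v/4),.17) for u,v in[(230,110),(325,148),(450,102),(358,66)]])
```

```text
[[0.5492 0.092  0.17  ]
 [0.554  0.1716 0.17  ]
 [0.6125 0.1665 0.17  ]
 [0.6061 0.0783 0.17  ]] [0.5804 0.1271 0.17  ]
yaw -3.467048867454329 0.07975753163987248
-4.150451125056706 0.08840849719418468
[array([0.55  , 0.0826, 0.    ]), array([0.5553, 0.1708, 0.    ])]
plate front right [0.6189 0.1919 0.006 ] upright back [0.6897 0.1791 0.095 ] front [0.6121 0.1815 0.095 ]
[array([0.6734, 0.0624, 0.08  ]), array([0.6845, 0.1719, 0.08  ])] 0.11001814795166459 -5.788217821546247
rest origin from rail [0.6183 0.1233 0.08  ]
scene crate top [array([0.5539, 0.0774, 0.17  ]), array([0.6109, 0.0745, 0.17  ]), array([0.6164, 0.1634, 0.17  ]), array([0.5594, 0.1688, 0.17  ])]
```

>>> carry_out --plan '[[[-1,-0.76,2.5],[0,0,3.5],0],[[-1,-0.76,2.5],[0,0,0],0],[[-1,-0.76,2.5],[0,0,0],0],[[-1,-0.76,2.5],[0,0,0],0],[[-1,-0.76,2.5],[0,0,0],0],[[-1,-0.76,2.5],[0,0,0],0],[[-1,-0.76,2.5],[0,0,0],0],[[-0.5,-0.3,2.5],[0,0,0],0],[[0,0,0],[0,0,0],0],[[0,0,0],[0,0,0],0]]'

```text
time: 2.82
tcp_pos: [0.4911, 0.1329, 0.3039]
tool_rot: [[-0.998, 0.061, -0.003], [0.061, 0.998, -0.002], [0.003, -0.002, -1.0]]
ft_force: [-0.2, 0.0, 0.7]
opening: -0.0002
finger_force: 0.0
```

>>> carry_out --plan '[[[-1,-0.2,0],[0,0,0],0],[[-1,-0.2,0],[0,0,0],0],[[-1,0,0],[0,0,0],0],[[-0.8,0,0],[0,0,0],0],[[-0.6,0,0],[0,0,0],0],[[-0.6,0,0],[0,0,0],0],[[-0.6,0,0],[0,0,0],0],[[-0.6,0,0],[0,0,0],0],[[-0.6,0,0],[0,0,0],0],[[-0.6,0,0],[0,0,0],0]]'

```text
time: 3.65
tcp_pos: [0.5655, 0.1235, 0.3047]
tool_rot: [[-0.998, 0.062, -0.0], [0.062, 0.998, -0.0], [0.0, -0.0, -1.0]]
ft_force: [-0.8, 0.1, 0.9]
opening: -0.0001
finger_force: 0.3
```

>>> carry_out --plan '[[[-0.5,0,0],[0,0,0],0],[[-0.5,0,0],[0,0,0],0],[[-0.5,0,0],[0,0,0],0],[[-0.5,0,0],[0,0,0],0],[[-0.5,0,0],[0,0,0],0],[[0,0,0],[0,0,0],0]]'

```text
time: 4.15
tcp_pos: [0.5908, 0.1219, 0.3047]
tool_rot: [[-0.998, 0.062, 0.0], [0.062, 0.998, -0.0], [-0.0, -0.0, -1.0]]
ft_force: [0.2, -0.2, -0.3]
opening: -0.0004
finger_force: 0.0
```

Run:
```python
from h import *
im=robot.read_camera("scene");cv2.imwrite('pics/s2.png',cv2.resize(im[100:300,340:560],(660,600))[:,:,::-1])
```

```text
(no output)
```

View pics/s2.png

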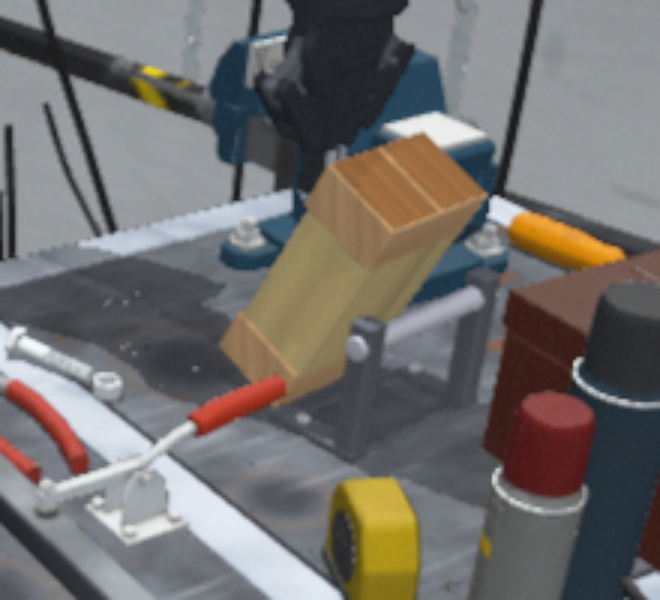

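The crate leans on the rail by itself, with its raised front edge at about crop (225,345), and the contact force is zero. I'll back off and go to the bar.

>>> carry_out --plan '[[[2.5,0,-0.5],[0,0,0],0],[[3.5,0,-1.5],[0,0,0],0],[[3.5,0,-2.5],[0,0,0],0],[[2,-1,-3],[0,0,0],0],[[0,-3,-2.5],[0,0,0],8.5],[[0,-3.9,0],[0,0,0],8.5],[[0,-3.9,0],[0,0,0],8.5],[[0,-3.9,0],[0,0,0],8.5],[[0,-3.9,0],[0,0,0],8.5],[[0,-3.9,0],[0,0,0],8.5],[[0,-3.9,0],[0,0,0],8.5],[[0,-3.9,0],[0,0,0],8.5]]'

```text
time: 5.2
tcp_pos: [0.456, -0.1851, 0.4043]
tool_rot: [[-0.998, 0.062, 0.001], [0.062, 0.998, 0.0], [-0.001, 0.0, -1.0]]
ft_force: [1.3, 0.7, -0.8]
opening: 0.085
finger_force: 0.0
```

>>> carry_out --plan '[[[0,-3.9,0],[0,0,0],8.5],[[0,-3.9,0],[0,0,0],8.5],[[0,-3.9,0],[0,0,0],8.5],[[0,-3.9,0],[0,0,0],8.5],[[0,-3.9,0],[0,0,0],8.5],[[0,-2.5,0],[0,0,0],8.5],[[0,0,0],[0,0,0],8.5]]'

```text
time: 5.78
tcp_pos: [0.4413, -0.4076, 0.404]
tool_rot: [[-0.998, 0.067, -0.001], [0.067, 0.998, -0.003], [0.001, -0.003, -1.0]]
ft_force: [-0.6, 0.3, -0.6]
opening: 0.0849
finger_force: 0.0
```

Run:
```python
from h import *
np.set_printoptions(precision=3,suppress=True)
s=robot.sense();print(s["time"],s["tcp_pos"],s["tool_rot"],s["joints"])
snap("wrist","w2.png")
print(robot.boxes_of("wrist","blade_center"))
```

```text
5.7833 [ 0.441 -0.408  0.404] [[-0.998  0.067 -0.001]
 [ 0.067  0.998 -0.003]
 [ 0.001 -0.003 -1.   ]] [  5.593  20.837  39.698 103.66  -14.929  60.795 136.933]
[{'position': [306.3, 215.5], 'confidence': 0.56}]
```

View pics/w2.png

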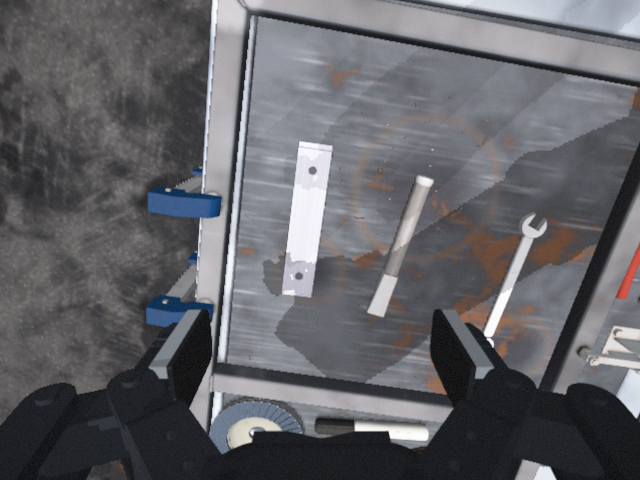

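The bar lies at wrist (283–332, 143–297), with its corners clear. The frame rail is to the left at column 230, and the chisel to the right at column 400.

Run:
```python
from h import *
np.set_printoptions(precision=4,suppress=True)
A=np.array([p2w("wrist",p,.008) for p in[(299.5,143),(332.5,146.5),(309.5,297),(282.5,294)]]);print(A,A.mean(0))
d=(A[2]+A[3]-A[0]-A[1])/2;print(np.linalg.norm(d),np.degrees(np.arctan2(d[1],d[0])))
s=robot.sense();yaw=np.arctan2(-s["tool_rot"][0,1],s["tool_rot"][1,1]);print('tool yaw',np.degrees(yaw),'tcp->bar in tool',np.array(s["tool_rot"]).T@(A.mean(0)-s["tcp_pos"]))
for p in[(222,250),(240,250),(395,250),(430,180)]:print(p2w("wrist",p,.02))
```

```text
[[ 0.3871 -0.4212  0.008 ]
 [ 0.3922 -0.3908  0.008 ]
 [ 0.5453 -0.4234  0.008 ]
 [ 0.54   -0.4515  0.008 ]] [ 0.4661 -0.4217  0.008 ]
0.1562568393794372 -11.630547485699994
tool yaw -3.6795480476473683 tcp->bar in tool [-0.025  -0.0165  0.3956]
[ 0.4831 -0.5045  0.02  ]
[ 0.4842 -0.4869  0.02  ]
[ 0.4939 -0.3353  0.02  ]
[ 0.4271 -0.3028  0.02  ]
```

>>> carry_out --plan '[[[0,0,0],[0,0,4],4.6],[[0,0,0],[0,0,4],4.6],[[-0.65,-0.43,3.5],[0,0,0],4.6],[[-0.65,-0.43,3.5],[0,0,0],4.6],[[0,0,3.5],[0,0,0],4.6],[[0,0,3.5],[0,0,0],4.6],[[0,0,3.5],[0,0,0],4.6],[[0,0,1.5],[0,0,0],4.6],[[0,0,0],[0,0,0],4.6],[[0,0,0],[0,0,0],4.6]]'

```text
time: 6.72
tcp_pos: [0.4545, -0.413, 0.214]
tool_rot: [[-0.98, 0.199, -0.001], [0.199, 0.98, 0.001], [0.001, 0.001, -1.0]]
ft_force: [0.4, -0.6, 0.4]
opening: 0.0462
finger_force: 0.0
```

Run:
```python
from h import *
np.set_printoptions(precision=3,suppress=True)
s=robot.sense();print(s["tcp_pos"],s["joints"],s["opening"],s["tool_rot"])
snap("wrist","w3.png")
```

```text
[ 0.455 -0.413  0.214] [ 12.288  35.946  32.24  109.42  -27.599  42.556 138.916] 0.04617028143555974 [[-0.98   0.199 -0.001]
 [ 0.199  0.98   0.001]
 [ 0.001  0.001 -1.   ]]
```

View pics/w3.png

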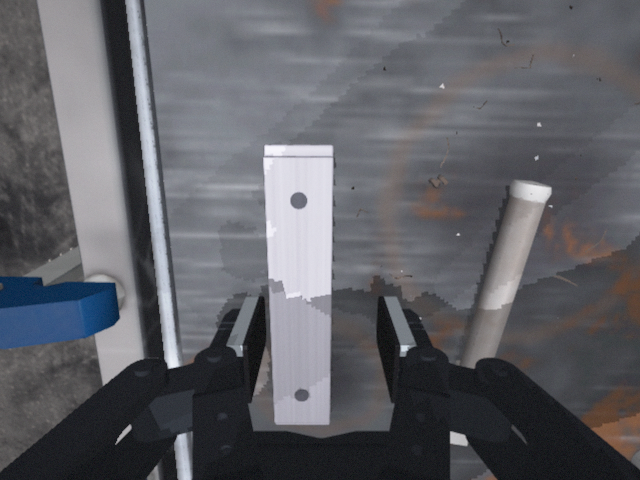

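The bar sits between the fingers, slightly left of centre: its edges are at columns 264–333 at the top end and 275–329 at the bottom, and it is parallel to the pads.

Run:
```python
from h import *
np.set_printoptions(precision=4,suppress=True)
A=np.array([p2w("wrist",p,.008) for p in[(264,157),(333,157),(329.5,424),(274.5,425)]]);print(A,A.mean(0))
d=(A[2]+A[3]-A[0]-A[1])/2;print(np.linalg.norm(d),np.degrees(np.arctan2(d[1],d[0])))
s=robot.sense();print('in tool',np.array(s["tool_rot"]).T@(A.mean(0)-s["tcp_pos"]))
```

```text
[[ 0.3899 -0.428   0.008 ]
 [ 0.3962 -0.3974  0.008 ]
 [ 0.5442 -0.428   0.008 ]
 [ 0.5386 -0.4592  0.008 ]] [ 0.4672 -0.4282  0.008 ]
0.1515948875038431 -11.76579684751785
in tool [-0.015  -0.0118  0.2071]
```

>>> carry_out --plan '[[[0,-1.05,0],[0,0,0],4.6],[[0,0,1],[0,0,0],4.6],[[0,0,1],[0,0,0],4.6],[[0,0,1],[0,0,0],4.6],[[0,0,0.6],[0,0,0],4.6],[[0,0,0],[0,0,0],4.6],[[0,0,0.3],[0,0,0],4.6],[[0,0,0],[0,0,0],4.6]]'

```text
time: 7.43
tcp_pos: [0.4521, -0.4241, 0.1745]
tool_rot: [[-0.98, 0.2, -0.0], [0.2, 0.98, 0.0], [0.0, 0.0, -1.0]]
ft_force: [-0.0, -0.7, 0.9]
opening: 0.0461
finger_force: 0.0
```

>>> carry_out --force 50 --plan '[[[0,0,0],[0,0,0],2.8],[[0,0,0],[0,0,0],2.8],[[0,0,0],[0,0,0],2.8],[[0,0,0],[0,0,0],2.8],[[0,0,0],[0,0,0],2.8]]'

```text
time: 7.85
tcp_pos: [0.4522, -0.4243, 0.1754]
tool_rot: [[-0.98, 0.2, 0.0], [0.2, 0.98, -0.0], [-0.0, -0.0, -1.0]]
ft_force: [-0.6, 1.3, 6.4]
opening: 0.0301
finger_force: 50.1
```

>>> carry_out --plan '[[[0,0,-1],[0,0,0],2.8],[[0,0,-2.5],[0,0,0],2.8],[[0,0,-3],[0,0,-3.8],2.8],[[0,0,-3],[0,0,-3.8],2.8],[[0,0,-3],[0,0,0],2.8],[[0,0,0],[0,0,0],2.8]]'

```text
time: 8.35
tcp_pos: [0.4526, -0.4256, 0.306]
tool_rot: [[-0.998, 0.07, 0.006], [0.069, 0.998, -0.004], [-0.006, -0.004, -1.0]]
ft_force: [1.1, -1.1, -3.1]
opening: 0.0301
finger_force: 50.2
```

>>> carry_out --plan '[[[0.26,3.7,0],[0,0,0],2.8],[[0.26,3.7,0],[0,0,0],2.8],[[0.26,3.7,0],[0,0,0],2.8],[[0.26,3.7,0],[0,0,0],2.8],[[0.26,3.7,0],[0,0,0],2.8],[[0.26,3.7,0],[0,0,0],2.8],[[0.26,3.7,0],[0,0,0],2.8],[[0.26,3.7,0],[0,0,0],2.8],[[0.26,3.7,0],[0,0,0],2.8],[[0.26,3.7,0],[0,0,0],2.8],[[0.26,3.7,0],[0,0,0],2.8],[[0,0,0],[0,0,0],2.8]]'

```text
time: 9.35
tcp_pos: [0.4516, -0.0099, 0.3]
tool_rot: [[-0.998, 0.062, -0.0], [0.062, 0.998, 0.002], [0.0, 0.002, -1.0]]
ft_force: [1.6, 0.6, -2.8]
opening: 0.0302
finger_force: 50.5
```

>>> carry_out --plan '[[[0.8,3.7,0],[0,0,0],2.8],[[0.8,3.7,0],[0,0,0],2.8],[[0.8,3.7,0],[0,0,0],2.8],[[0.4,3.7,0],[0,0,0],2.8],[[0,0,0],[0,0,0],2.8],[[0,0,0],[0,0,0],2.8]]'

```text
time: 9.85
tcp_pos: [0.4336, 0.1353, 0.3]
tool_rot: [[-0.998, 0.065, 0.0], [0.065, 0.998, 0.0], [-0.0, 0.0, -1.0]]
ft_force: [0.7, -1.2, -2.1]
opening: 0.0303
finger_force: 50.8
```

Run:
```python
from h import *
snap("wrist","w4.png")
```

```text
(no output)
```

View pics/w4.png

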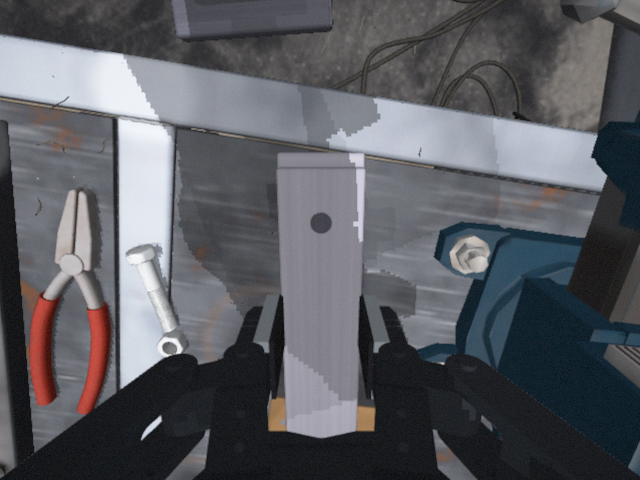

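Run:
```python
from h import *
np.set_printoptions(precision=4,suppress=True)
print('rim',p2w("wrist",(280,148),0),p2w("wrist",(390,162),0))
z=robot.sense()["tcp_pos"][2]-.167
for zz in(z,z+.004):print('bar rear top edge',zz,p2w("wrist",(277,168),zz),p2w("wrist",(364,167),zz))
print('batten',p2w("wrist",(268,402),.037),p2w("wrist",(376,402),.037))
```

```text
rim [0.3746 0.1083 0.    ] [0.3892 0.1837 0.    ]
bar rear top edge 0.13298546237064116 [0.3713 0.1211 0.133 ] [0.3731 0.1518 0.133 ]
bar rear top edge 0.13698546237064116 [0.3708 0.1216 0.137 ] [0.3725 0.1514 0.137 ]
batten [0.5543 0.0851 0.037 ] [0.5597 0.165  0.037 ]
```

The bar is centred and parallel in the grip, and it lines up with the crate's lower batten (columns 268–376, middle 322, against the bar at 320). I'll move slightly forward, lower it and slide it in.

>>> carry_out --plan '[[[-1.3,0,1],[0,0,0],2.8],[[0,0,2.5],[0,0,0],2.8],[[0,0,2.5],[0,0,0],2.8],[[0,0,2.5],[0,0,0],2.8],[[0,0,2.2],[0,0,0],2.8],[[0,0,1],[0,0,0],2.8],[[0,0,0.5],[0,0,0],2.8],[[0,0,0],[0,0,0],2.8],[[0,0,0],[0,0,0],2.8]]'

```text
time: 10.65
tcp_pos: [0.4473, 0.1321, 0.1787]
tool_rot: [[-0.998, 0.07, 0.001], [0.07, 0.998, 0.0], [-0.001, 0.0, -1.0]]
ft_force: [-0.4, -0.5, -2.2]
opening: 0.0304
finger_force: 50.8
```

>>> carry_out --plan '[[[-0.5,0,0.1],[0,0,0],2.8],[[-0.5,0,0],[0,0,0],2.8],[[-0.5,0,0],[0,0,0],2.8],[[-0.5,0,0],[0,0,0],2.8],[[-0.5,0,0],[0,0,0],2.8],[[-0.5,0,0],[0,0,0],2.8],[[-0.5,0,0],[0,0,0],2.8],[[-0.5,0,0],[0,0,0],2.8],[[-0.5,0,0],[0,0,0],2.8],[[0,0,0.1],[0,0,0],2.8],[[0,0,0],[0,0,0],2.8]]'

```text
time: 11.57
tcp_pos: [0.4919, 0.1293, 0.1757]
tool_rot: [[-0.998, 0.069, -0.0], [0.069, 0.998, -0.0], [0.0, -0.0, -1.0]]
ft_force: [-0.0, -0.4, -2.4]
opening: 0.0302
finger_force: 50.8
```

Run:
```python
from h import *
im=robot.read_camera("scene");cv2.imwrite('pics/s3.png',cv2.resize(im[100:300,340:560],(660,600))[:,:,::-1])
snap("wrist","w5.png")
```

```text
(no output)
```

View pics/s3.png

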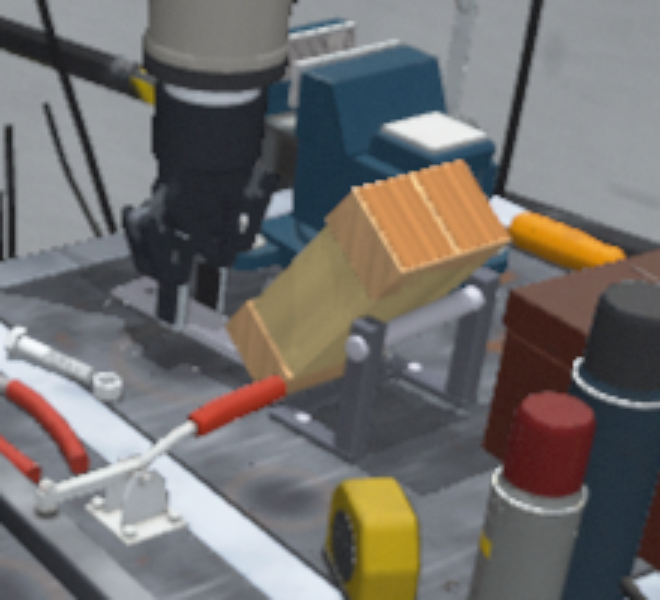

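The bar's front is under the raised crate edge and the crate is still leaning. I'll set the bar down, release it and withdraw.

>>> carry_out --plan '[[[0,0,0.1],[0,0,0],2.8],[[0,0,0],[0,0,0],2.8],[[0,0,0],[0,0,0],5],[[0,0,0],[0,0,0],5],[[0,0,0],[0,0,0],5],[[0,0,0],[0,0,0],5],[[0,0,-1],[0,0,0],5],[[0.5,0,-2],[0,0,0],5],[[1,0,-4],[0,0,0],5],[[1,0,-4],[0,0,0],5],[[1,0,-4],[0,0,0],5],[[0,0,0],[0,0,0],5]]'

```text
time: 12.67
tcp_pos: [0.4572, 0.1315, 0.3316]
tool_rot: [[-0.998, 0.07, 0.006], [0.07, 0.998, 0.005], [-0.006, 0.006, -1.0]]
ft_force: [3.3, -0.2, 0.6]
opening: 0.0499
finger_force: 0.0
```

Run:
```python
from h import *
im=snap("wrist","w6.png")
```

```text
(no output)
```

View pics/w6.png

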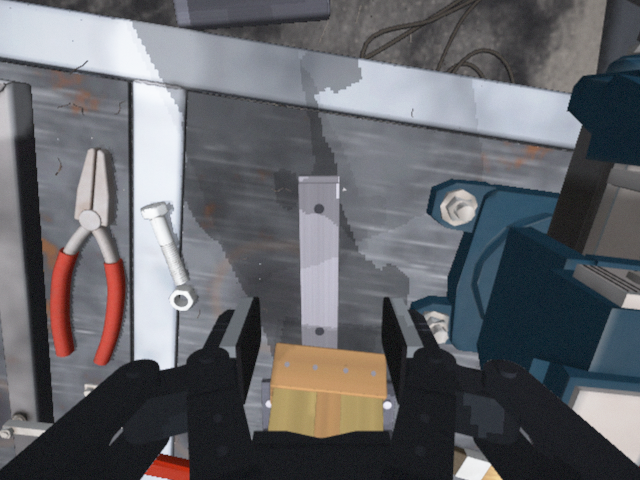

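Run:
```python
from h import *
np.set_printoptions(precision=4,suppress=True)
r=(p2w("wrist",(299,182),.008)+p2w("wrist",(339,182),.008))/2
e=(p2w("wrist",(274,346),.036)+p2w("wrist",(386,352),.036))/2
print('bar rear',r,'crate edge',e,'under',r[0]+.16-e[0],'side',r[1]-e[1],'pins',p2w("wrist",(268,405),.006),p2w("wrist",(388,405),.006))
```

```text
bar rear [0.4284 0.1329 0.008 ] crate edge [0.5575 0.1328 0.036 ] under 0.030854314591227783 side 8.82951571723467e-05 pins [0.6349 0.0706 0.006 ] [0.6431 0.1829 0.006 ]
```

The wrist view shows the bar lying flat and straight, running in under the middle of the crate front with about 31 mm beneath it. The crate is still leaning. I'm handing in.

```bash
python3 -c "
from station import robot
print(robot.finish_job())"
```

```text
the job is handed in; nothing more can be done
None
```

The job is handed in: the crate leans on the rest's rail by itself, and the bar lies flat with about 31 mm of it under the middle of the crate's raised front.

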